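# Sort the bedside things, then lid, clamp and drawer shut

## Robot

A 6-joint arm with a two-finger parallel gripper is mounted at the origin on the work surface. World frame = base frame: x ahead of the robot, y to its left, z up, the work surface at z = 0. Lengths are in mm, angles in rad, forces in N, time in s.
With the tool pointing down it reaches from about 400 to 925 mm from the base axis. Payload 12.5 kg.
Tool frame: the origin (TCP) lies between the finger pads; the fingertips stand env.tip_extent ahead of it and the grasp point (between the pads) lies 11 mm behind it (env.tip_extent is the distance from the TCP to the fingertips, in mm); z points along the fingers, y is the line along which they close (so a half turn about z gives the same grasp; the last joint's range is limited). The gripper opens to 95 mm and grips with 3 to 60 N. Pads are 20 mm wide; open, the fingers measure 119 mm over their backs; the gripper's body (75 mm by 180 mm) begins 59 mm behind the grasp point.
Start: joints at [1.173, 0.491, 1.559, -0, 1.092, -0.106], TCP at [179.78, 598.602, 222.661] pointing down, gripper open.
Joint ranges: [-3.1, 3.1], [-0.84, 2.19], [0.05, 2.79], [-1.13, 4.28], [0.06, 2.93], [-2.69, 2.69]. Speed limits (rad/s): [2.22, 2.22, 2.79, 3.14, 3.14, 3.14].

## Interface

Orientations are given as [roll, pitch, yaw] about the fixed x, y, z axes, in that order (R = Rz(yaw) Ry(pitch) Rx(roll)).
In Python, from cell import env gives the robot as it stands.
- The arm moves only by the tool carry_out, never from a script. Its argument "motion" is a list of rows, each a list of 5 numbers: the shift along the tool's x, y, z in mm, then the turn about the tool's z in degrees, then the closure, from 0 (fully open) to 1 (shut). A call has 1 to 12 rows; each row shifts and turns the commanded pose from where the row before left it, along the tool's axes as they then stand; what a row does not reach is not made up. A row lasts 1/10 s, in which the tool goes at most 50 mm and 8.59 degrees, less where a joint would pass 70% of its speed; a pose out of reach is approached as far as the arm can. A call with a gripper value outside its range is refused whole. The fingers move at their own pace and stop on an object; the grip force is fixed at half the most. Time passes only in rows, so rows that do not move let the fingers close. It gives the time, the measured TCP pose, the force, the opening and the grip force at its end, in the units of the state.
- env.state(): the state, without advancing time (a new reading comes with each control period).
- env.read_camera(name): name is "scene" or "top" or "wrist"; returns a dict with "color" (384x512x3 uint8, red, green, blue), "K" (3x3 intrinsics, pixels), "R" (3x3) and "t" (3): a world point X has camera coordinates R X + t; the wrist camera has in their place "hand_eye" (4x4, takes a point from camera to tool coordinates, whose origin is the TCP and whose axes are the flange's). Camera axes: x right, y down, z forward; pixel columns grow to the right and rows downward; lengths in mm; the calibration is good to about 2 mm. A picture is of the moment at which its call begins: read the wrist's pose just before it. There is no depth.
- env.job_done(): hands the job in; it is judged then, once.
The state is a dict: "t": time; "joints": joint angles; "qvel": joint speeds; "tau": joint torques, N m; "eef_pos": TCP position; "tcp_rot": TCP orientation; "ft_force": force on the tool from outside, world axes, zero at the start; "moment": the same for the moment, N m; "opening": opening from 0.0 (shut) to 1.0 (fully open); "grip_force": force on a finger pad.
Only numpy, scipy, OpenCV 4.12 (cv2) and the standard library are available. Lean on these libraries where they do the work, as an engineer would, in place of code of your own. Each camera call takes 0.05 s, during which the arm holds its last target. There are 200 camera calls.

## Task

Put away whatever lies in the middle of the nightstand: medicine bottles in the organizer's left-hand row (as seen from the robot), medicine cartons in its right-hand row, hairbrush and comb in the open drawer. When all the medicines are in, shut the organizer's lid fully, and only then fold its grey clamp down flat over the lid; also push the drawer fully shut with the hair things in it. Leave the tumbler and the key dish where they are.

Things in the scene. Friction and masses are not known exactly. Their poses are not given: they have to be found in the camera images.
- bottle1: flat-sided amber medicine bottle with a round white cap, lying on its side: 72 long (x, cap towards +x), 30 wide (y), 26 high; body 52 long, cap 25 in diameter; about 60 g. Origin: middle of the underside. Grasp across y. May be absent.
- bottle2: flat-sided amber medicine bottle with a round white cap, lying on its side: 72 long (x, cap towards +x), 30 wide (y), 26 high; body 52 long, cap 25 in diameter; about 60 g. Origin: middle of the underside. Grasp across y. May be absent.
- carton1: plain white medicine carton, a shut paper box 72 long (x), 30 wide (y), 26 high; about 50 g. Origin: middle of the underside. Grasp across y. May be absent.
- carton2: plain white medicine carton, a shut paper box 72 long (x), 30 wide (y), 26 high; about 50 g. Origin: middle of the underside. Grasp across y. May be absent.
- brush: wooden travel hairbrush lying bristles up along x, 124 long: handle 20 wide, 18 high from x = -62 to +12; head 40 wide, 14 high, with bristles up to 28 high from x = +10 to +62; about 60 g. Origin: on the underside of the handle's head end, middle of the length, where the handle is grasped across y. May be absent.
- comb: black plastic comb lying flat, 120 long (x), 30 wide (y), 12 thick; about 40 g. Origin: middle of the underside. Grasp across y. May be absent.
- organizer: pink twin-row medicine organizer, a fixed open box 186 (x) by 192 (y) by 50 high, walls 4, a full-height divider along x makes a left and a right row; a hinged lid at the far (+x) rim and a grey clamp at the middle of the near (-x) face. Origin: middle of the underside. x points away from the robot, give or take a small yaw. It stands left or right of the work, the drawer unit on the other side
- row_left (a point): the middle of the inner floor of the organizer's left row (the one at its +y side); the organizer's axes: x runs along the rows away from the robot, y to the robot's left, z up. The row is 178 long (x), 90 wide (y) and 46 deep, so two things fit one behind the other along x; its floor is 4 above the table
- row_right (a point): the middle of the inner floor of the organizer's right row (the one at its -y side); the organizer's axes: x runs along the rows away from the robot, y to the robot's left, z up. The row is 178 long (x), 90 wide (y) and 46 deep, so two things fit one behind the other along x; its floor is 4 above the table
- lid_hinge (a point): middle of the lid's hinge line, at the organizer's far rim, 50 above the table; axes as the organizer's
- lid (a joint): pink lid, rad: 0 shut, about 1.6 to 1.8 at the start (upright, leaning a little back to +x). A plate 7 thick, 194 wide, reaching 190 from the hinge towards the near side; shut, its outer face is the top, 8 above the hinge, with a grip rib 12 x 60 x 20 high at the middle, 100 from the hinge. A stiff hinge (about 0.2 N m): it stays where it is left and must be pushed fully down
- clamp_hinge (a point): middle of the clamp's hinge line, 6 out from the middle of the organizer's near face, 50 above the table; axes as the organizer's
- clamp (a joint): grey plastic clamp lever, rad: 0 folded down over the shut lid (level, pointing to +x), about 1.7 to 2.0 at the start (up and leaning out towards the robot). A plate 40 wide (y), 8 thick, reaching 72 from the hinge; folded down, its outer face is the top, 17 above the hinge. A stiff hinge (about 0.06 N m): stays where it is left
- unit: fixed wooden desktop drawer unit 190 deep (x), 208 wide (y), 86 high with one drawer, at the robot's side of it; x points away from the robot, give or take a small yaw. Origin: on the table, 50 in front of the middle of the unit's open front
- drawer (a joint): drawer of the wooden desktop drawer unit, m: 0 shut, about 0.145 to 0.163 at the start (slid out towards -x of the unit). Slides with about 1.5 N of friction; pushed shut at the handle or front. When it is out by q, the part of its inside not under the unit reaches q back from its inner front face
- drawer_in (a point): middle of the drawer's inner floor, moving with the drawer; x points into the unit, y to the left. Inside 168 (x) by 180 (y), walls 42 high; floor 10 above the table; inner front face at x = -84
- drawer_handle (a point): grip point of the drawer's steel bar handle, moving with the drawer: a bar 90 long along y, 35 out from the drawer front, 50 above the table
- tumbler: glass tumbler, 72 in diameter, 100 high. Origin: middle of the underside. Bystander: leave alone.
- dish: white ceramic dish, 112 in diameter, 18 high, with a steel key ring and keys in it. Origin: middle of the underside. Bystander: leave alone.
Not all that is in view belongs to the job. There is more than one size of the brush; the job needs the larger. There is more than one size of the comb; the job needs the larger.

How it is judged (in metres and radians):
On the way, in this order (a step that is already met when the one before it is completed fails the run):
1. every medicine bottle lies in the left row and every carton in the right row, the lid still open (x of bottle1 in the frame of row_left between -0.09 and 0.09 m and y of bottle1 in the frame of row_left between -0.045 and 0.045 m and z of bottle1 in the frame of row_left between -0.01 and 0.04 m and x of bottle2 in the frame of row_left between -0.09 and 0.09 m and y of bottle2 in the frame of row_left between -0.045 and 0.045 m and z of bottle2 in the frame of row_left between -0.01 and 0.04 m and x of carton1 in the frame of row_right between -0.09 and 0.09 m and y of carton1 in the frame of row_right between -0.045 and 0.045 m and z of carton1 in the frame of row_right between -0.01 and 0.04 m and x of carton2 in the frame of row_right between -0.09 and 0.09 m and y of carton2 in the frame of row_right between -0.045 and 0.045 m and z of carton2 in the frame of row_right between -0.01 and 0.04 m and value of joint lid above 0.5 rad), for 0.2 s.
2. the lid is shut (value of joint lid below 0.05 rad and x of bottle1 in the frame of row_left between -0.09 and 0.09 m and y of bottle1 in the frame of row_left between -0.045 and 0.045 m and z of bottle1 in the frame of row_left between -0.01 and 0.04 m and x of bottle2 in the frame of row_left between -0.09 and 0.09 m and y of bottle2 in the frame of row_left between -0.045 and 0.045 m and z of bottle2 in the frame of row_left between -0.01 and 0.04 m and x of carton1 in the frame of row_right between -0.09 and 0.09 m and y of carton1 in the frame of row_right between -0.045 and 0.045 m and z of carton1 in the frame of row_right between -0.01 and 0.04 m and x of carton2 in the frame of row_right between -0.09 and 0.09 m and y of carton2 in the frame of row_right between -0.045 and 0.045 m and z of carton2 in the frame of row_right between -0.01 and 0.04 m), for 0.2 s.
3. the clamp is folded down over the lid (value of joint clamp below 0.1 rad and value of joint lid below 0.05 rad), for 0.2 s.
At the end, for the whole second after the job is handed in: Bottles inside the left row, cartons inside the right row, brush and comb inside the drawer, all at rest; lid within 0.05 rad of shut, clamp within 0.1 rad of flat, drawer within 8 mm of shut (all of step 3 and x of bottle1 in the frame of row_left between -0.09 and 0.09 m and y of bottle1 in the frame of row_left between -0.045 and 0.045 m and z of bottle1 in the frame of row_left between -0.01 and 0.04 m and x of bottle2 in the frame of row_left between -0.09 and 0.09 m and y of bottle2 in the frame of row_left between -0.045 and 0.045 m and z of bottle2 in the frame of row_left between -0.01 and 0.04 m and x of carton1 in the frame of row_right between -0.09 and 0.09 m and y of carton1 in the frame of row_right between -0.045 and 0.045 m and z of carton1 in the frame of row_right between -0.01 and 0.04 m and x of carton2 in the frame of row_right between -0.09 and 0.09 m and y of carton2 in the frame of row_right between -0.045 and 0.045 m and z of carton2 in the frame of row_right between -0.01 and 0.04 m and x of brush in the frame of drawer_in between -0.088 and 0.088 m and y of brush in the frame of drawer_in between -0.092 and 0.092 m and z of brush in the frame of drawer_in between -0.01 and 0.045 m and x of comb in the frame of drawer_in between -0.088 and 0.088 m and y of comb in the frame of drawer_in between -0.092 and 0.092 m and z of comb in the frame of drawer_in between -0.01 and 0.045 m and value of joint drawer below 0.008 m and linear speed of each of bottle1, bottle2, carton1, carton2, brush, comb below 0.03 m/s); the robot touches nothing.
It fails at once if the clamp is folded down while the lid is open (value of joint clamp below 0.5 rad and value of joint lid above 0.15 rad).
It fails at once if the tumbler or dish is moved more than 30 mm, or the tumbler tipped (distance of any of tumbler, dish from where it was at the start of the episode above 0.03 m or angle between tumbler's own z axis and vertical above 0.5 rad).
Of bottle1, bottle2, carton1, carton2, brush, comb only 4 to 6 are there at a start; the rules pass over those that are not, and their reading is None.
At some moment in a run one of bottle1, bottle2, carton1, carton2, brush, comb may be knocked a few centimetres aside while the robot is not near it.
Once in a run the grip may slacken for a moment while it holds something.
It also fails if it takes over 210 s, if anything falls off the work surface, if the arm or the gripper's body presses on something with over 40 N, if the wrist force passes 120 N, or if a joint passes its speed limit or range.

## Working session

There is one attempt and no reset: what is moved stays moved. The work goes in short steps, Python scripts to look and compute and a tool call to move; the robot and the scene stay as the last step left them, time stands still between calls to the robot, and variables do not carry over. Pictures are saved under pics/ and viewed, at most 14 in all, crops included, and the job is handed in when it is done.

Besides the shell and the picture viewer there is one more tool, called after "Emit:" as name([rows], argument=value, ...), one row to a line, values as JSON. carry_out: Moves the arm, as the interface text tells. Its arguments: {"type":"object","properties":{"motion":{"type":"array"}},"required":["motion"]}

```bash
ls; mkdir -p pics
python3 - <<'E'
from cell import env
import cv2,numpy as np
print(env.tip_extent, env.state())
for n in("scene","top","wrist"):
    c=env.read_camera(n); cv2.imwrite(f"pics/{n}0.png",c["color"][:,:,::-1])
    print(n,{k:np.round(v,3).tolist() for k,v in c.items() if k!="color"})
E
```

```text
pics
8.0 {'t': 0.0, 'joints': array([ 1.17337491e+00,  4.91603830e-01,  1.55942184e+00, -1.19580077e-05,
        1.09167653e+00, -1.05591797e-01]), 'qvel': array([0.00057283, 0.00076999, 0.00115369, 0.00094875, 0.00130534,
       0.00074146]), 'tau': array([ 1.71371516e-05, -6.12654734e+01, -2.58165944e+01,  6.92673004e-02,
        4.82658797e-02, -1.25257079e-04]), 'eef_pos': array([179.70807625, 598.38257737, 222.04373958]), 'tcp_rot': array([-3.14048817e+00, -1.06394960e-04,  2.84976849e+00]), 'ft_force': array([-0.55624689,  0.22638588, -1.05186399]), 'moment': array([-0.00865688, -0.04658367, -0.01729775]), 'grip_force': 0.0, 'opening': 1.0004484769884394}
scene {'K': [[418.541, 0.0, 258.728], [0.0, 418.541, 182.369], [0.0, 0.0, 1.0]], 'R': [[-0.602, 0.799, 0.009], [0.43, 0.333, -0.839], [-0.673, -0.501, -0.544]], 't': [337.241, -194.601, 1493.23]}
top {'K': [[348.595, 0.0, 255.292], [0.0, 348.595, 194.044], [0.0, 0.0, 1.0]], 'R': [[-0.017, -1.0, 0.01], [-0.987, 0.015, -0.159], [0.159, -0.012, -0.987]], 't': [6.82, 549.241, 772.598]}
wrist {'K': [[330.935, 0.0, 249.422], [0.0, 330.935, 195.756], [0.0, 0.0, 1.0]], 'hand_eye': [[0.0, -0.96, -0.279, 78.399], [1.0, 0.0, 0.0, 0.391], [0.0, -0.279, 0.96, -161.574], [0.0, 0.0, 0.0, 1.0]]}
```

Run:
```python
import cv2
for n in("scene","top"):
    a=cv2.imread(f"pics/{n}0.png"); cv2.imwrite(f"pics/{n}0b.png",cv2.resize(a,(800,600),interpolation=cv2.INTER_CUBIC))
```

```text
(no output)
```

View pics/top0b.png

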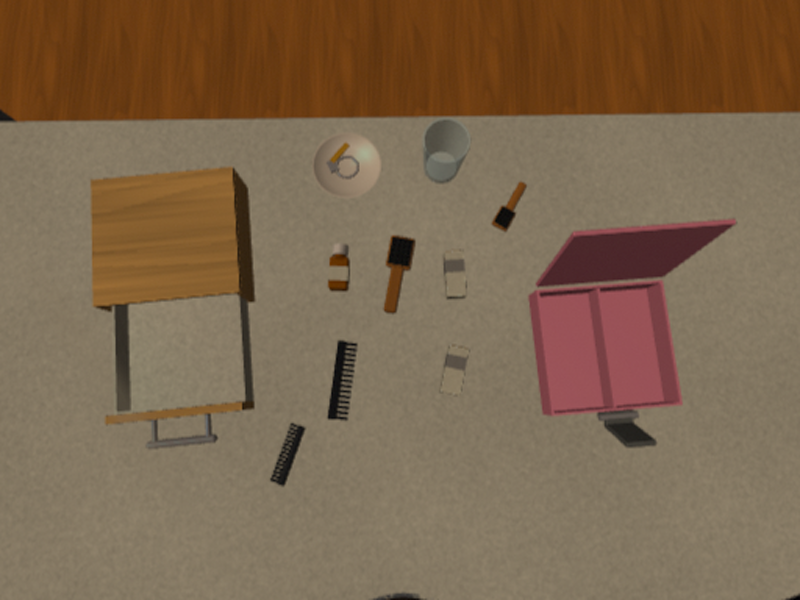

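View pics/scene0b.png

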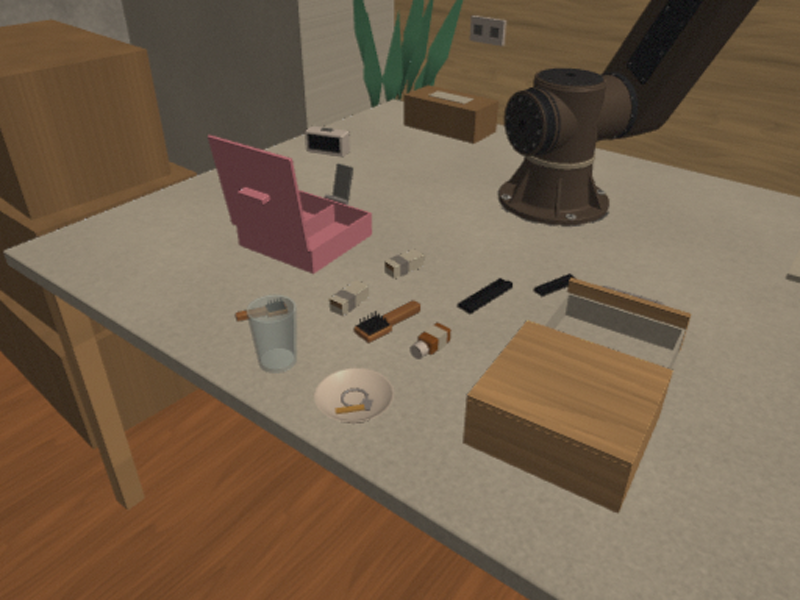

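Top view (×1.5625 px):
- **Job items:** one bottle (340,268), cartons (455,273) and (455,370).
- **Brushes:** (398,275) and (508,207). The first is larger, so it is the candidate.
- **Combs:** (342,380) and (287,455). The first is larger, so it is the candidate.
- **Furniture:** drawer unit at left, organizer at right, lid upright, clamp up at (628,430).

Next I'll measure the sizes.

```bash
cat > h.py <<'E'
from cell import env
import cv2,numpy as np
def cast(c,uv,z):
    uv=np.atleast_2d(np.float64(uv)); z=np.broadcast_to(z,len(uv))
    d=np.c_[uv,np.ones(len(uv))]@np.linalg.inv(c["K"]).T@c["R"]; o=-c["R"].T@c["t"]
    return o+d*((z-o[2])/d[:,2])[:,None]
def proj(c,X):
    p=(np.atleast_2d(X)@c["R"].T+c["t"])@c["K"].T; return p[:,:2]/p[:,2:]
def wrist():
    s=env.state(); c=env.read_camera("wrist")
    from scipy.spatial.transform import Rotation as Ro
    T=np.eye(4); T[:3,:3]=Ro.from_euler("xyz",s["tcp_rot"]).as_matrix(); T[:3,3]=s["eef_pos"]
    W=np.linalg.inv(T@c["hand_eye"]); c["R"],c["t"]=W[:3,:3],W[:3,3]; return c
def blobs(c,mask,z,amin=40):
    "centre, long-axis yaw, length, width of each blob, cast on plane z"
    out=[]
    for k in cv2.findContours(mask.astype(np.uint8),cv2.RETR_EXTERNAL,cv2.CHAIN_APPROX_NONE)[0]:
        if cv2.contourArea(k)<amin: continue
        P=cast(c,k[:,0],z)[:,:2].astype(np.float32); (x,y),_,_=cv2.minAreaRect(P)
        b=cv2.boxPoints(cv2.minAreaRect(P)); e=[b[1]-b[0],b[2]-b[1]]; e.sort(key=lambda v:-np.hypot(*v))
        a=np.arctan2(e[0][1],e[0][0]); a=(a+np.pi/2)%np.pi-np.pi/2
        m=k[:,0].mean(0)
        out.append(dict(px=m.round().astype(int).tolist(),c=(round(float(x),1),round(float(y),1)),yaw=round(float(a),3),L=round(float(np.hypot(*e[0])),1),W=round(float(np.hypot(*e[1])),1)))
    return out
def hsv(c): return cv2.cvtColor(c["color"],cv2.COLOR_RGB2HSV).astype(int)
def go(x,y,z=None,yaw=None):
    "print turn (deg) about tool z, then shift in the turned tool axes"
    s=env.state(); p=s["eef_pos"]; w=s["tcp_rot"][2]; t=0
    if yaw is not None:
        t=-((yaw-w+np.pi/2)%np.pi-np.pi/2); w-=t
    d=np.array([x,y])-p[:2]
    print("turn %.1f shift %.1f %.1f dz %.1f"%(np.degrees(t),d@[np.cos(w),np.sin(w)],d@[np.sin(w),-np.cos(w)],0 if z is None else p[2]-z), "pos",p.round(1),"yaw %.3f"%s["tcp_rot"][2],"open %.2f grip %.1f"%(s["opening"],s["grip_force"]))
E
python3 - <<'E'
from h import *
c=env.read_camera("top"); H=hsv(c)
for n,uv in dict(table=(250,290),carton=(291,180),amber=(217,183),cap=(218,160),band=(217,173),brushh=(251,190),bris=(256,160),comb=(216,245),pink=(370,220),clamp=(402,277),wood=(110,150),handle=(115,282)).items(): print(n,H[uv[1],uv[0]])
V=H[...,2];S=H[...,1];h=H[...,0]
roi=np.zeros(V.shape,bool); roi[105:320,165:335]=1
print("dark");[print(b) for b in blobs(c,roi&(V<55),6)]
print("orange");[print(b) for b in blobs(c,roi&(S>140)&(V>50),9,20)]
a=c["color"][130:330,160:345,::-1]; cv2.imwrite("pics/crop1.png",cv2.resize(a,None,fx=3,fy=3,interpolation=cv2.INTER_CUBIC))
E
```

```text
table [ 19  63 133]
carton [ 19  71 136]
amber [ 15 255  94]
cap [ 15  58 124]
band [ 19  73 136]
brushh [ 14 209  99]
bris [ 0  0 15]
comb [60 13 19]
pink [178 121 154]
clamp [21 51 35]
wood [ 16 167 128]
handle [16 39 99]
dark
{'px': [184, 289], 'c': (329.5, 168.4), 'yaw': -0.377, 'L': 88.0, 'W': 20.9}
{'px': [219, 243], 'c': (438.5, 87.6), 'yaw': -0.136, 'L': 117.5, 'W': 28.1}
{'px': [256, 160], 'c': (640.0, -6.0), 'yaw': -0.206, 'L': 42.5, 'W': 33.8}
{'px': [323, 139], 'c': (693.9, -174.2), 'yaw': -0.565, 'L': 29.4, 'W': 22.4}
orange
{'px': [216, 182], 'c': (585.1, 93.7), 'yaw': 1.556, 'L': 29.5, 'W': 12.5}
{'px': [216, 166], 'c': (626.7, 92.4), 'yaw': 1.557, 'L': 27.3, 'W': 15.2}
{'px': [252, 172], 'c': (602.9, -0.6), 'yaw': -0.049, 'L': 121.5, 'W': 37.3}
{'px': [330, 125], 'c': (728.2, -193.5), 'yaw': -0.53, 'L': 50.2, 'W': 11.8}
```

View pics/crop1.png

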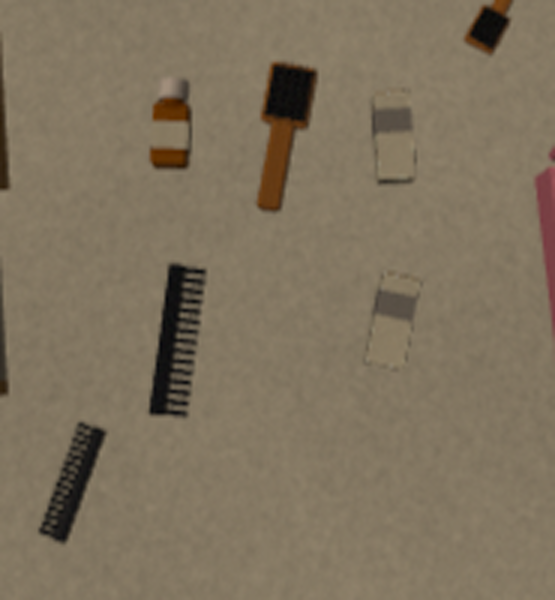

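The enlarged crop confirms the choices: the comb at crop (178,340) measures 118×28 (the other is 88×21), so it is the job's comb. The brush at crop (285,135) is about 121 long, so it is the job's brush. The small brush and comb stay put.

Run:
```python
from h import *
c=env.read_camera("top")
print("cam",(-c["R"].T@c["t"]).round())
q=1.5625
print("org rim NL NR FR FL",cast(c,np.array([(546,412),(681,403),(662,283),(531,293)])/q,50)[:,:2].round(1).tolist())
f=lambda L:np.array(L)/3+[160,130]
print("A top",cast(c,f([(374,90),(409,90),(414,178),(379,179)]),26)[:,:2].round(1).tolist())
print("B top",cast(c,f([(386,271),(420,278),(401,367),(366,360)]),26)[:,:2].round(1).tolist())
print("brush handle end, head end",cast(c,f([(268,207),(291,66)]),[18,14])[:,:2].round(1).tolist())
print("bottle bottom, cap end",cast(c,f([(170,165),(174,78)]),[20,20])[:,:2].round(1).tolist())
print("handle ends",cast(c,np.array([(148,444),(215,438)])/q,50)[:,:2].round(1).tolist())
print("front panel top L,R",cast(c,np.array([(107,418),(253,404)])/q,52)[:,:2].round(1).tolist())
print("unit roof NL NR FR FL",cast(c,np.array([(95,304),(240,292),(233,169),(92,181)])/q,86)[:,:2].round(1).tolist())
print("lid tip R,L", proj(c,[[0,0,0]]).round())
```

```text
cam [419.   8. 850.]
org rim NL NR FR FL [[385.8, -211.8], [395.3, -409.1], [573.1, -398.1], [560.8, -199.7]]
A top [[635.1, -75.1], [634.7, -103.5], [562.1, -104.9], [561.7, -76.9]]
B top [[487.9, -80.1], [482.0, -106.8], [413.0, -89.4], [418.8, -62.3]]
brush handle end, head end [[541.6, 12.3], [659.6, -8.3]]
bottle bottom, cap end [[576.7, 90.9], [649.1, 87.7]]
handle ends [[350.9, 358.4], [357.5, 263.7]]
front panel top L,R [[388.2, 417.8], [404.4, 210.4]]
unit roof NL NR FR FL [[547.8, 428.0], [562.0, 224.3], [746.7, 240.0], [730.8, 445.5]]
lid tip R,L [[258. 442.]]
```

```bash
python3 -c "
from h import *
go(438.5,87.6,120,3.006)"
```

```text
turn -8.9 shift -325.4 -471.2 dz 102.4 pos [179.7 598.5 222.4] yaw 2.850 open 1.00 grip 0.0
```

Emit:
carry_out([
  [0, 0, 0, -4.5, 0],
  [0, 0, 0, -4.4, 0],
  [-25, -36, 0, 0, 0],
  [-25, -36, 0, 0, 0],
  [-25, -36, 0, 0, 0],
  [-25, -36, 0, 0, 0],
  [-25, -36, 0, 0, 0],
  [-25, -36, 0, 0, 0],
  [-25, -36, 0, 0, 0],
  [-25, -36, 0, 0, 0],
  [-25, -36, 0, 0, 0],
  [-25, -36, 0, 0, 0],
])

```text
t: 1.45
eef_pos: [379.0, 206.3, 222.8]
tcp_rot: [3.141, 0.0, 3.005]
ft_force: [0.8, 0.8, 0.6]
opening: 1.0
grip_force: 0.0
```

Emit:
carry_out([
  [-25, -37, 10, 0, 0.3],
  [-25, -37, 25, 0, 0.3],
  [-25, -37, 25, 0, 0.3],
  [0, 0, 0, 0, 0.3],
  [0, 0, 0, 0, 0.3],
])

```text
t: 1.95
eef_pos: [436.7, 89.0, 163.4]
tcp_rot: [-3.142, -0.001, 3.003]
ft_force: [0.1, -0.4, 0.6]
opening: 0.71
grip_force: 0.0
```

Run:
```python
from h import *
go(438.5,87.6,10,3.006)
c=wrist(); H=hsv(c); cv2.imwrite("pics/w1.png",c["color"][:,:,::-1])
[print(b) for b in blobs(c,H[...,2]<55,10,300)]
```

```text
turn -0.2 shift -1.9 -1.1 dz 153.4 pos [436.7  89.  163.4] yaw 3.003 open 0.71 grip 0.0
{'px': [257, 295], 'c': (561.1, 75.0), 'yaw': 1.419, 'L': 290.0, 'W': 13.6}
{'px': [277, 318], 'c': (582.0, 76.2), 'yaw': 1.432, 'L': 605.5, 'W': 196.8}
{'px': [243, 177], 'c': (437.8, 85.9), 'yaw': -0.136, 'L': 118.1, 'W': 29.3}
{'px': [323, 54], 'c': (330.3, 167.4), 'yaw': -0.347, 'L': 87.8, 'W': 22.4}
```

Emit:
carry_out([
  [-1.5, -2, 45, 0, 0.3],
  [0, 0, 45, 0, 0.3],
  [0, 0, 40, 0, 0.3],
  [0, 0, 22.5, 0, 0.3],
  [0, 0, 0, 0, 0.3],
  [0, 0, 0, 0, 1],
  [0, 0, 0, 0, 1],
  [0, 0, 0, 0, 1],
  [0, 0, 0, 0, 1],
  [0, 0, 0, 0, 1],
  [0, 0, 0, 0, 1],
])

```text
t: 3.1
eef_pos: [438.1, 87.5, 11.6]
tcp_rot: [3.141, 0.001, 3.005]
ft_force: [0.0, 0.8, 5.3]
opening: 0.317
grip_force: 30.0
```

Emit:
carry_out([
  [0, 0, -20, 0, 1],
  [0, 0, -35, 0, 1],
  [0, 0, -35, 0, 1],
  [0, 0, -30, 0, 1],
  [0, 0, 0, 0, 1],
])

```text
t: 3.6
eef_pos: [439.3, 87.5, 134.4]
tcp_rot: [3.14, 0.006, 3.005]
ft_force: [0.8, 0.2, -1.5]
opening: 0.311
grip_force: 29.9
```

Run:
```python
from h import *
a=np.array([np.cos(.075),np.sin(.075)]); n=np.array([-a[1],a[0]])
D=np.array([486,321]); 
for nm,dx,dy in(("comb",-15,-42),("brush",-17,35)):
    p=D+dx*a+dy*n; print(nm,p.round(1)); go(p[0],p[1],100,.075)
c=env.read_camera("top"); cv2.imwrite("pics/top2.png",cv2.resize(c["color"],(800,600))[:,:,::-1])
```

```text
comb [474.2 278. ]
turn -12.1 shift -49.1 187.4 dz 34.4 pos [439.3  87.5 134.4] yaw 3.005 open 0.31 grip 29.9
brush [466.4 354.6]
turn -12.1 shift -47.1 264.4 dz 34.4 pos [439.3  87.5 134.4] yaw 3.005 open 0.31 grip 29.9
```

View pics/top2.png

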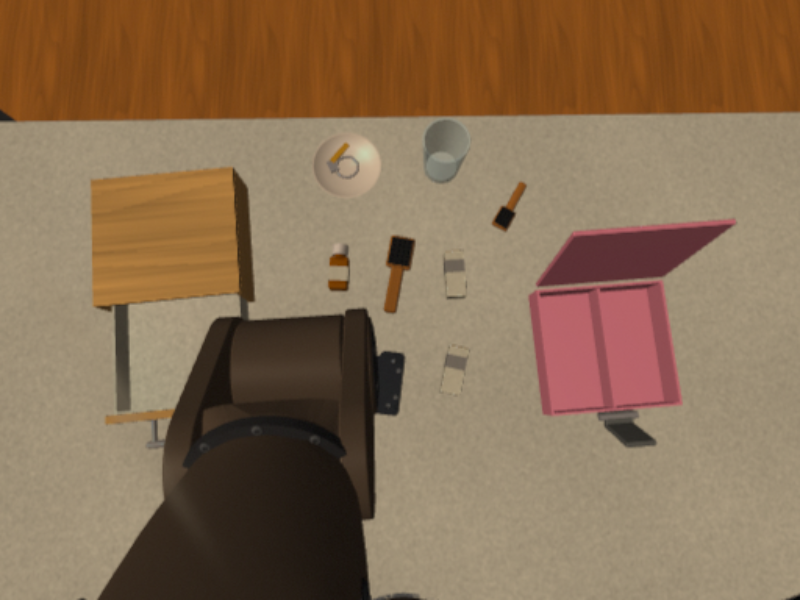

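Comb held (opening 0.31 ≈ 30 mm). The arm hides part of the drawer; all other items are where they were.

Emit:
carry_out([
  [0, 0, 0, -6, 1],
  [0, 0, 0, -6.1, 1],
  [-10, 37, 0, 0, 1],
  [-10, 37, 0, 0, 1],
  [-10, 38, 5, 0, 1],
  [-10, 38, 10, 0, 1],
  [-9, 37, 15, 0, 1],
  [0, 0, 0, 0, 1],
])

```text
t: 4.45
eef_pos: [472.2, 280.5, 98.0]
tcp_rot: [-3.141, -0.003, -3.064]
ft_force: [-0.1, -0.7, -0.6]
opening: 0.314
grip_force: 29.9
```

Run:
```python
from h import *
go(474.2,278,24,.075)
c=wrist(); cv2.imwrite("pics/w2.png",cv2.resize(c["color"],(800,600))[:,:,::-1])
```

```text
turn 0.1 shift -1.8 -2.6 dz 74.0 pos [472.2 280.5  98. ] yaw -3.064 open 0.31 grip 29.9
```

View pics/w2.png

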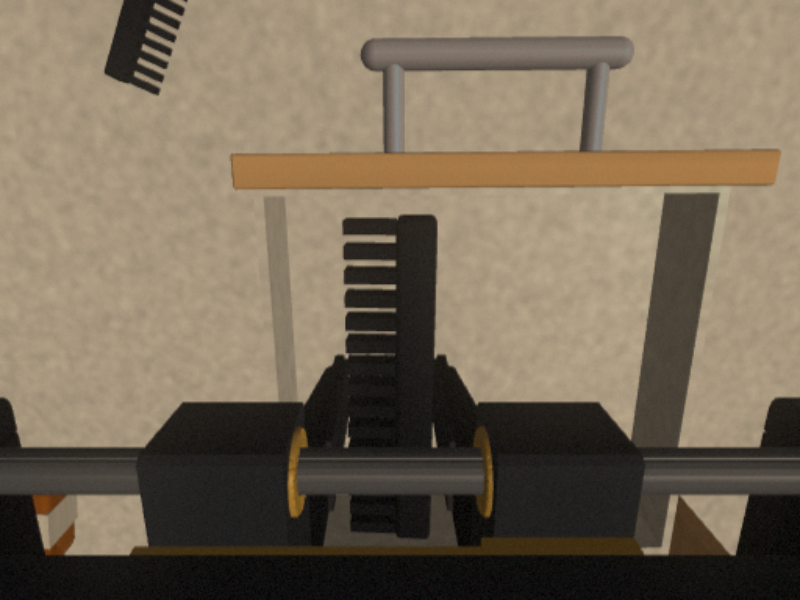

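The wrist view shows the comb aligned inside the drawer, behind the front panel (panel inner edge at row 187, comb end at row 215), with side walls at columns 290 and 665. Now lower it and release.

Emit:
carry_out([
  [-2, -2, 25, 0, 1],
  [0, 0, 25, 0, 1],
  [0, 0, 17, 0, 1],
  [0, 0, 6, 0, 1],
  [0, 0, 0, 0, 1],
  [0, 0, 0, 0, 0.5],
  [0, 0, 0, 0, 0.5],
  [0, 0, 0, 0, 0.5],
  [0, 0, -30, 0, 0.4],
  [0, 0, -40, 0, 0.4],
  [0, 0, -40, 0, 0.4],
  [0, 0, -30, 0, 0.4],
])

```text
t: 5.7
eef_pos: [475.2, 275.9, 171.2]
tcp_rot: [3.141, 0.002, -3.067]
ft_force: [0.1, -0.3, -0.6]
opening: 0.6
grip_force: 0.0
```

Run:
```python
from h import *
c=wrist(); H=hsv(c)
s=env.state(); print(s["eef_pos"].round(1),s["tcp_rot"].round(3),s["opening"])
print("comb",blobs(c,H[...,2]<45,22,300))
cv2.imwrite("pics/w3.png",c["color"][:,:,::-1])
a=np.array([np.cos(-.173),np.sin(-.173)]);p=np.array([600.6,2])-4*a
go(*p,18,-.173)
```

```text
[476.6 276.5 175.2] [ 3.139  0.008 -3.067] 0.6022924416383183
comb [{'px': [270, 319], 'c': (618.0, 294.5), 'yaw': -1.497, 'L': 599.3, 'W': 195.0}, {'px': [246, 178], 'c': (474.9, 275.0), 'yaw': 0.075, 'L': 117.3, 'W': 28.5}, {'px': [136, 32], 'c': (349.1, 168.4), 'yaw': -0.349, 'L': 51.1, 'W': 22.4}]
turn 14.2 shift -165.4 -249.1 dz 157.2 pos [476.6 276.5 175.2] yaw -3.067 open 0.60 grip 0.0
```

View pics/w3.png

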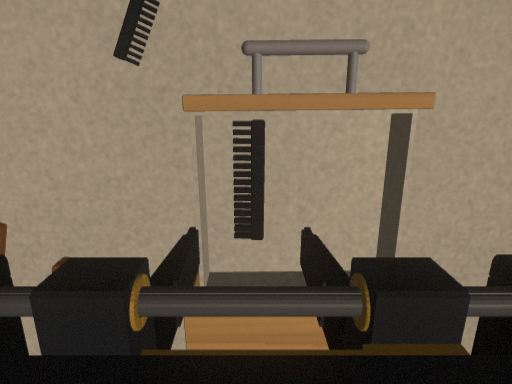

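Comb rests in the drawer at px (249,180). Next, the brush.

Emit:
carry_out([
  [0, 0, 0, 7, 0.4],
  [0, 0, 0, 7.2, 0.4],
  [-23, -35, 0, 0, 0.4],
  [-23, -35, 0, 0, 0.4],
  [-23, -35, 0, 0, 0.4],
  [-23, -36, 0, 0, 0.4],
  [-23, -36, 0, 0, 0.4],
  [-23, -36, 0, 0, 0.4],
  [-23, -36, 0, 0, 0.4],
  [-4, 0, 0, 0, 0.4],
])

```text
t: 6.75
eef_pos: [596.0, -2.1, 168.4]
tcp_rot: [-3.141, 0.001, 2.965]
ft_force: [-0.4, 0.3, 0.3]
opening: 0.6
grip_force: 0.0
```

Run:
```python
from h import *
c=wrist(); H=hsv(c); 
print("handle",blobs(c,(H[...,1]>140)&(H[...,2]>40)&(abs(H[...,0]-14)<6),16,200))
print("dark",blobs(c,H[...,2]<45,28,300))
cv2.imwrite("pics/w4.png",c["color"][:,:,::-1])
a=np.array([np.cos(-.173),np.sin(-.173)]);p=np.array([600.6,2])-4*a
go(*p,11,-.173)
```

```text
handle [{'px': [304, 351], 'c': (800.4, 25.9), 'yaw': 1.394, 'L': 375.5, 'W': 15.2}, {'px': [362, 301], 'c': (750.0, 94.2), 'yaw': -0.017, 'L': 74.6, 'W': 19.6}, {'px': [137, 302], 'c': (707.2, -145.0), 'yaw': -0.341, 'L': 74.3, 'W': 20.1}, {'px': [344, 193], 'c': (624.9, 88.7), 'yaw': 1.394, 'L': 34.4, 'W': 20.6}, {'px': [342, 154], 'c': (584.5, 91.3), 'yaw': 1.506, 'L': 33.4, 'W': 15.8}, {'px': [253, 192], 'c': (600.2, 0.6), 'yaw': -0.191, 'L': 120.1, 'W': 38.3}, {'px': [497, 185], 'c': (644.1, 236.5), 'yaw': 0.041, 'L': 160.9, 'W': 26.7}]
dark [{'px': [264, 319], 'c': (732.2, -19.2), 'yaw': 1.395, 'L': 581.8, 'W': 189.3}, {'px': [252, 222], 'c': (632.6, -5.8), 'yaw': -0.188, 'L': 41.6, 'W': 31.1}]
turn -0.2 shift -0.4 3.0 dz 157.3 pos [ 5.957e+02 -2.000e-01  1.683e+02] yaw 2.965 open 0.60 grip 0.0
```

View pics/w4.png

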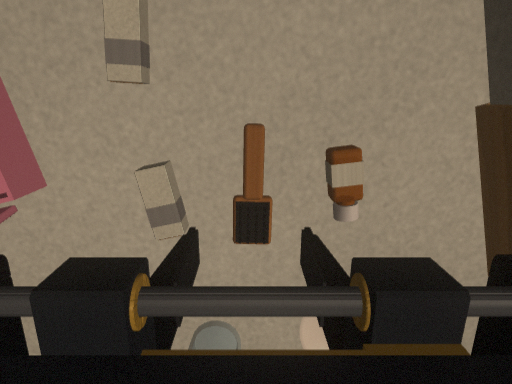

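View: brush centred at px (253,192), cartons at (162,200) and (127,40), bottle (345,183), none moved. Descend and grasp the handle.

Emit:
carry_out([
  [2.5, 1.5, 45, 0, 0.4],
  [0, 0, 45, 0, 0.4],
  [0, 0, 40, 0, 0.4],
  [0, 0, 26.5, 0, 0.4],
  [0, 0, 0, 0, 0.4],
  [0, 0, 0, 0, 1],
  [0, 0, 0, 0, 1],
  [0, 0, 0, 0, 1],
  [0, 0, 0, 0, 1],
  [0, 0, 0, 0, 1],
  [0, 0, 0, 0, 1],
  [0, 0, 0, 0, 1],
])

```text
t: 8.0
eef_pos: [592.5, 3.9, 12.0]
tcp_rot: [3.141, 0.0, 2.968]
ft_force: [-1.3, -0.2, 4.0]
opening: 0.21
grip_force: 29.7
```

Emit:
carry_out([
  [0, 0, -20, 0, 1],
  [0, 0, -35, 0, 1],
  [0, 0, -35, 0, 1],
  [0, 0, -30, 0, 1],
  [0, 0, 0, 0, 1],
])

```text
t: 8.5
eef_pos: [594.0, 3.8, 135.5]
tcp_rot: [3.141, 0.006, 2.968]
ft_force: [0.1, -0.2, -1.6]
opening: 0.209
grip_force: 29.7
```

Run:
```python
from h import *
a=np.array([np.cos(.075),np.sin(.075)]); n=np.array([-a[1],a[0]])
p=np.array([486,321])+(-24)*a+35*n; print(p.round(1)); go(p[0],p[1],100,.075)
```

```text
[459.4 354.1]
turn -14.2 shift 107.9 359.4 dz 35.5 pos [594.    3.8 135.5] yaw 2.968 open 0.21 grip 29.7
```

Emit:
carry_out([
  [0, 0, 0, -7, 1],
  [0, 0, 0, -7.2, 1],
  [11.5, 40, 0, 0, 1],
  [11.5, 40, 0, 0, 1],
  [11.5, 40, 0, 0, 1],
  [11.5, 40, 0, 0, 1],
  [11.5, 40, 0, 0, 1],
  [11.5, 40, 0, 0, 1],
  [11.5, 40, 5, 0, 1],
  [11.5, 40, 10, 0, 1],
  [11, 39, 15, 0, 1],
  [0, 0, 0, 0, 1],
])

```text
t: 9.7
eef_pos: [460.2, 357.2, 99.1]
tcp_rot: [-3.141, -0.003, -3.063]
ft_force: [0.2, -0.4, -0.9]
opening: 0.205
grip_force: 30.0
```

Run:
```python
from h import *
a=np.array([np.cos(.075),np.sin(.075)]); n=np.array([-a[1],a[0]])
p=np.array([486,321])+(-19)*a+35*n; go(p[0],p[1],24,.075)
c=wrist(); H=hsv(c); cv2.imwrite("pics/w5.png",c["color"][:,:,::-1])
print(env.state()["opening"])
print([b for b in blobs(c,(H[...,1]>120)&(H[...,2]>40)&(abs(H[...,0]-14)<6),52,200)])
```

```text
turn 0.2 shift -4.0 -3.0 dz 75.1 pos [460.2 357.2  99.1] yaw -3.063 open 0.21 grip 30.0
0.20853582830070722
[{'px': [219, 350], 'c': (557.2, 342.5), 'yaw': -1.491, 'L': 258.9, 'W': 25.9}, {'px': [291, 302], 'c': (520.5, 392.2), 'yaw': 0.136, 'L': 48.3, 'W': 6.2}, {'px': [208, 302], 'c': (525.3, 332.3), 'yaw': 0.024, 'L': 48.3, 'W': 6.8}, {'px': [249, 222], 'c': (462.1, 357.5), 'yaw': 0.079, 'L': 94.4, 'W': 27.8}, {'px': [181, 119], 'c': (396.5, 310.1), 'yaw': -1.485, 'L': 211.6, 'W': 13.8}]
```

View pics/w5.png

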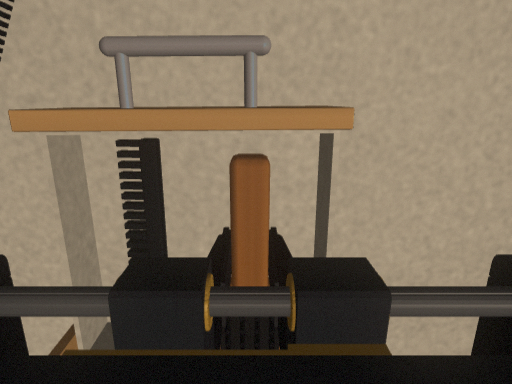

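Brush handle at px (249,222) clears the panel (row 120) and the comb (150,195). Lower and release.

Emit:
carry_out([
  [-4, -3, 25, 0, 1],
  [0, 0, 25, 0, 1],
  [0, 0, 18, 0, 1],
  [0, 0, 6, 0, 1],
  [0, 0, 0, 0, 1],
  [0, 0, 0, 0, 0.5],
  [0, 0, 0, 0, 0.5],
  [0, 0, 0, 0, 0.5],
  [0, 0, -30, 0, 0.5],
  [0, 0, -40, 0, 0.5],
  [0, 0, -40, 0, 0.5],
  [0, 0, -30, 0, 0.5],
])

```text
t: 10.95
eef_pos: [467.4, 351.8, 170.8]
tcp_rot: [3.14, 0.002, -3.067]
ft_force: [0.3, 0.6, 0.1]
opening: 0.498
grip_force: 0.0
```

Run:
```python
from h import *
c=wrist(); H=hsv(c)
print([b for b in blobs(c,(H[...,1]>120)&(H[...,2]>40)&(abs(H[...,0]-14)<6),24,200)])
print("dark",blobs(c,H[...,2]<45,34,200))
a=np.array([np.cos(-.044),np.sin(-.044)]);p=np.array([612.9,89.3])-6*a
print(p); go(*p,150,-.044)
```

```text
[{'px': [287, 345], 'c': (637.4, 404.8), 'yaw': -1.497, 'L': 369.2, 'W': 51.4}, {'px': [344, 301], 'c': (590.8, 461.8), 'yaw': 0.225, 'L': 73.1, 'W': 17.2}, {'px': [155, 302], 'c': (605.7, 262.3), 'yaw': -0.073, 'L': 73.0, 'W': 17.8}, {'px': [249, 199], 'c': (476.6, 351.4), 'yaw': 0.091, 'L': 120.8, 'W': 38.9}, {'px': [207, 104], 'c': (396.7, 308.3), 'yaw': -1.485, 'L': 225.6, 'W': 13.7}]
dark [{'px': [248, 229], 'c': (510.5, 354.3), 'yaw': 0.062, 'L': 43.0, 'W': 31.5}, {'px': [243, 293], 'c': (551.7, 365.9), 'yaw': -1.497, 'L': 575.3, 'W': 286.5}, {'px': [53, 32], 'c': (348.6, 179.9), 'yaw': -0.349, 'L': 52.8, 'W': 23.2}]
[606.90580706  89.56391482]
turn 6.8 shift -149.7 -256.7 dz 25.0 pos [468.7 352.6 175. ] yaw -3.067 open 0.50 grip 0.0
```

Brush is in the drawer at about (477,351) and clear of the panel. I'll push the drawer shut now, approaching behind the handle with closed fingers.

Emit:
carry_out([
  [37, -8, 0, 0, 1],
  [37, -8, 0, 0, 1],
  [37, -8, 0, 0, 1],
  [38, -9, 0, 0, 1],
  [0, 0, 40, 0, 1],
  [0, 0, 40, 0, 1],
  [0, 0, 30, 0, 1],
  [0, 0, 18, 0, 1],
  [0, 0, 0, 0, 1],
  [0, 0, 0, 0, 1],
])

```text
t: 12.0
eef_pos: [321.2, 307.6, 40.2]
tcp_rot: [3.142, 0.0, -3.067]
ft_force: [0.3, 0.0, 0.6]
opening: 0.004
grip_force: 0.0
```

Run:
```python
from h import *
go(354.2,311,47,.075)
c=wrist(); cv2.imwrite("pics/w6.png",c["color"][:,:,::-1])
```

```text
turn -0.0 shift -33.2 0.9 dz -6.8 pos [321.2 307.6  40.2] yaw -3.067 open 0.00 grip 0.0
```

View pics/w6.png

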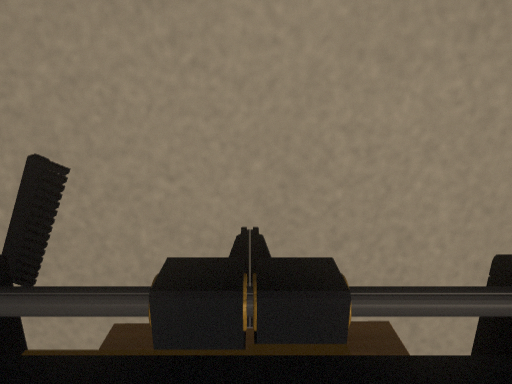

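The fingers are closed in front of the handle (the handle is hidden under the gripper). Push along the drawer axis.

Emit:
carry_out([
  [-12, 0, 0, 0, 1],
  [-12, 0, 0, 0, 1],
  [-12, 0, 0, 0, 1],
  [-12, 0, 0, 0, 1],
  [-12, 0, 0, 0, 1],
  [-12, 0, 0, 0, 1],
  [-12, 0, 0, 0, 1],
  [-12, 0, 0, 0, 1],
  [-12, 0, 0, 0, 1],
  [-12, 0, 0, 0, 1],
  [-12, 0, 0, 0, 1],
  [-10, 0, 0, 0, 1],
])

```text
t: 13.25
eef_pos: [463.7, 318.2, 39.7]
tcp_rot: [3.142, -0.0, -3.067]
ft_force: [-1.5, 0.9, 0.2]
opening: 0.002
grip_force: 1.0
```

Emit:
carry_out([
  [-6, 0, 0, 0, 1],
  [-6, 0, 0, 0, 1],
  [-5, 0, 0, 0, 1],
  [-3, 0, 0, 0, 1],
  [0, 0, 0, 0, 1],
])

```text
t: 13.75
eef_pos: [483.0, 319.6, 39.8]
tcp_rot: [3.141, 0.001, -3.067]
ft_force: [-0.1, -1.0, -0.2]
opening: 0.003
grip_force: 0.0
```

Emit:
carry_out([
  [-2, 0, 0, 0, 1],
  [-2, 0, 0, 0, 1],
  [-2, 0, 0, 0, 1],
  [-2, 0, 0, 0, 1],
])

```text
t: 14.15
eef_pos: [490.6, 320.2, 39.8]
tcp_rot: [3.142, -0.0, -3.067]
ft_force: [-1.3, 0.8, 1.2]
opening: 0.004
grip_force: 0.8
```

Emit:
carry_out([
  [-2, 0, 0, 0, 1],
  [-1, 0, 0, 0, 1],
  [-1, 0, 0, 0, 1],
])

```text
t: 14.45
eef_pos: [492.4, 320.3, 39.7]
tcp_rot: [-3.141, -0.005, -3.067]
ft_force: [-16.1, 1.7, 8.9]
opening: 0.005
grip_force: 8.1
```

Emit:
carry_out([
  [-1, 0, 0, 0, 1],
  [-1, 0, 0, 0, 1],
  [-1, 0, 0, 0, 1],
])

```text
t: 14.75
eef_pos: [492.6, 320.2, 39.7]
tcp_rot: [-3.139, -0.01, -3.067]
ft_force: [-30.1, 3.9, 18.8]
opening: 0.005
grip_force: 15.1
```

The drawer is at its stop (30 N). Back off and rise.

Emit:
carry_out([
  [15, 0, 0, 0, 1],
  [25, 0, 0, 0, 1],
  [15, 0, -20, 0, 0.5],
  [0, 0, -40, 0, 0.5],
  [0, 0, -40, 0, 0.5],
  [0, 0, -35, 0, 0.5],
  [0, 0, 0, 0, 0.5],
])

```text
t: 15.45
eef_pos: [444.5, 317.6, 179.3]
tcp_rot: [3.138, 0.008, -3.067]
ft_force: [-0.5, -0.1, -0.9]
opening: 0.365
grip_force: 0.0
```

Run:
```python
from h import *
go(606.9,89.6,150,-.044)
```

```text
turn 6.8 shift -172.2 -220.6 dz 29.3 pos [444.5 317.6 179.3] yaw -3.067 open 0.36 grip 0.0
```

Emit:
carry_out([
  [0, 0, 0, 6.8, 0.4],
  [-25, -32, 0, 0, 0.4],
  [-25, -32, 0, 0, 0.4],
  [-25, -32, 0, 0, 0.4],
  [-25, -32, 0, 0, 0.4],
  [-25, -32, 0, 0, 0.4],
  [-25, -31, 0, 0, 0.4],
  [-22, -30, 5, 0, 0.4],
  [0, 0, 5, 0, 0.4],
  [0, 0, 0, 0, 0.4],
])

```text
t: 16.45
eef_pos: [604.4, 87.7, 163.1]
tcp_rot: [-3.142, -0.002, 3.096]
ft_force: [-0.2, -0.1, -0.9]
opening: 0.599
grip_force: 0.0
```

Run:
```python
from h import *
c=wrist(); H=hsv(c); cv2.imwrite("pics/w7.png",c["color"][:,:,::-1])
print("amber",[b for b in blobs(c,(H[...,1]>140)&(H[...,2]>40)&(abs(H[...,0]-14)<6),15,150) if b["px"][1]<260])
go(606.9,89.6,11,-.044)
c=env.read_camera("top"); cv2.imwrite("pics/top3.png",cv2.resize(c["color"],(800,600))[:,:,::-1])
```

```text
amber [{'px': [252, 204], 'c': (625.9, 89.5), 'yaw': 1.525, 'L': 29.5, 'W': 19.6}, {'px': [252, 164], 'c': (584.7, 91.8), 'yaw': 1.525, 'L': 29.6, 'W': 15.4}, {'px': [438, 179], 'c': (641.1, 284.4), 'yaw': 0.17, 'L': 183.9, 'W': 118.2}]
turn -0.0 shift -2.6 1.2 dz 152.7 pos [604.2  88.5 163.7] yaw 3.097 open 0.60 grip 0.0
```

View pics/top3.png

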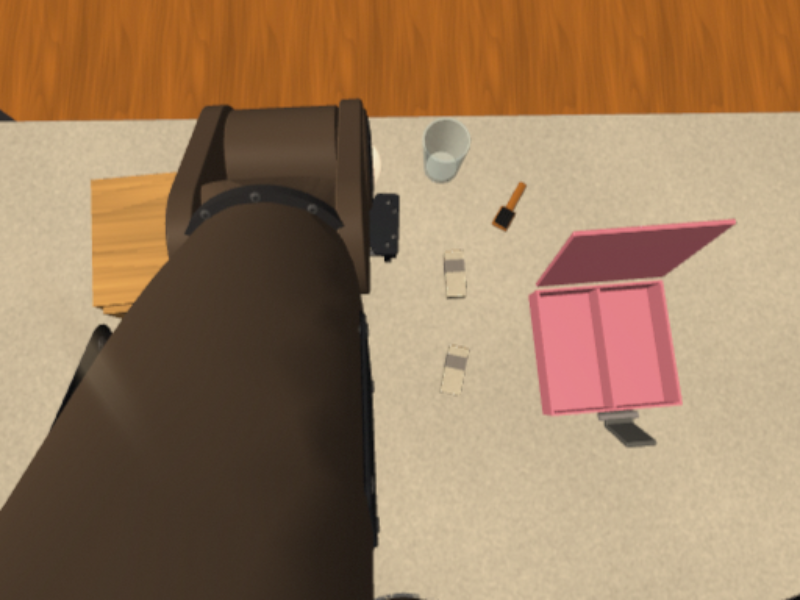

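The cartons are unmoved at (455,273) and (455,370), and the bottle is under the gripper at y≈90.5. Grasp it.

Emit:
carry_out([
  [-1, 1.5, 45, 0, 0.4],
  [0, 0, 45, 0, 0.4],
  [0, 0, 40, 0, 0.4],
  [0, 0, 21.5, 0, 0.4],
  [0, 0, 0, 0, 0.4],
  [0, 0, 0, 0, 1],
  [0, 0, 0, 0, 1],
  [0, 0, 0, 0, 1],
  [0, 0, 0, 0, 1],
  [0, 0, 0, 0, 1],
  [0, 0, 0, 0, 1],
])

```text
t: 17.65
eef_pos: [606.2, 89.8, 14.3]
tcp_rot: [3.141, 0.001, 3.098]
ft_force: [-1.9, 1.0, 7.3]
opening: 0.312
grip_force: 30.0
```

Emit:
carry_out([
  [0, 0, -20, 0, 1],
  [0, 0, -35, 0, 1],
  [0, 0, -35, 0, 1],
  [0, 0, -35, 0, 1],
  [0, 0, -10, 0, 1],
  [0, 0, 0, 0, 1],
])

```text
t: 18.25
eef_pos: [606.3, 89.8, 149.7]
tcp_rot: [3.141, 0.003, 3.098]
ft_force: [-0.2, -0.3, -1.4]
opening: 0.312
grip_force: 30.0
```

Run:
```python
from h import *
go(470,-258.3,110,.06)
```

```text
turn -6.0 shift 157.0 -339.2 dz 39.7 pos [606.3  89.8 149.7] yaw 3.098 open 0.31 grip 30.0
```

Emit:
carry_out([
  [0, 0, 0, -6, 1],
  [24, -37, 0, 0, 1],
  [24, -37, 0, 0, 1],
  [24, -37, 0, 0, 1],
  [24, -37, 0, 0, 1],
  [20, -38, 0, 0, 1],
  [20, -38, 0, 0, 1],
  [11, -38, 0, 0, 1],
  [10, -38, 10, 0, 1],
  [0, -39, 15, 0, 1],
  [0, 0, 10, 0, 1],
  [0, 0, 0, 0, 1],
])

```text
t: 19.45
eef_pos: [468.4, -258.0, 110.6]
tcp_rot: [3.138, -0.004, -3.083]
ft_force: [-1.2, -0.0, -0.4]
opening: 0.312
grip_force: 30.0
```

Run:
```python
from h import *
go(470,-258.3,20,.06)
c=wrist(); cv2.imwrite("pics/w8.png",cv2.resize(c["color"],(800,600))[:,:,::-1])
```

```text
turn -0.1 shift -1.6 -0.4 dz 90.6 pos [ 468.4 -258.   110.6] yaw -3.083 open 0.31 grip 30.0
```

View pics/w8.png

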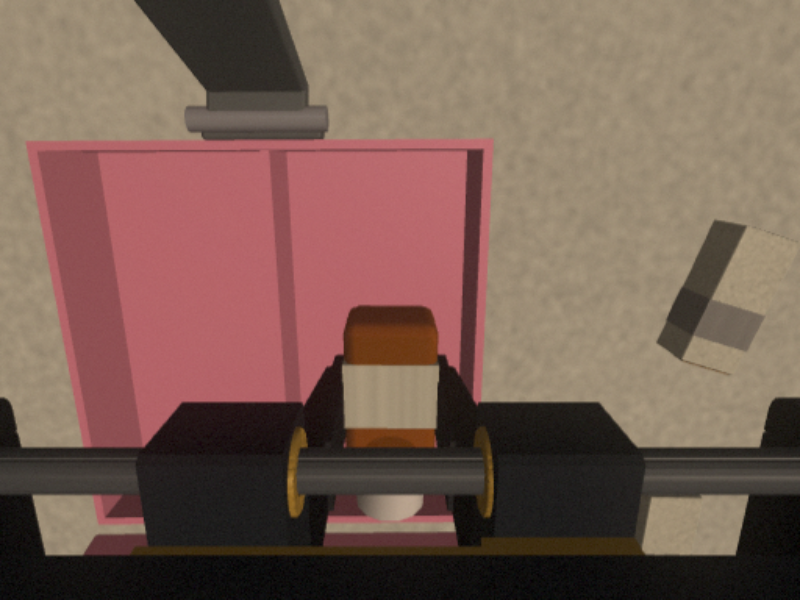

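The bottle (390,400) is above the left row, between the divider (280) and the right-hand wall in view (480). The near rim is at row 143 and the far rim at 522. I'll refine the organizer pose from these.

Run:
```python
from h import *
c=wrist()
p=cast(c,np.array([(30,143),(492,141),(278,150),(100,522),(470,520),(486,300),(52,280)])/1.5625,50)[:,:2].round(1); print(p.tolist())
```

```text
[[394.5, -409.8], [382.2, -220.1], [391.1, -308.0], [578.6, -398.5], [566.4, -210.1], [450.0, -214.9], [452.3, -407.7]]
```

Emit:
carry_out([
  [-1, -2, 25, 0, 1],
  [0, 0, 25, 0, 1],
  [0, 0, 25, 0, 1],
  [0, 0, 13, 0, 1],
  [0, 0, 0, 0, 1],
  [0, 0, 0, 0, 0.55],
  [0, 0, 0, 0, 0.55],
  [0, 0, 0, 0, 0.55],
  [0, 0, -30, 0, 0.55],
  [0, 0, -40, 0, 0.55],
  [0, 0, -40, 0, 0.45],
  [0, 0, -20, 0, 0.4],
])

```text
t: 20.75
eef_pos: [471.5, -260.6, 159.1]
tcp_rot: [-3.139, 0.004, -3.081]
ft_force: [0.0, -0.0, 0.1]
opening: 0.561
grip_force: 0.0
```

Run:
```python
from h import *
c=wrist(); H=hsv(c); cv2.imwrite("pics/w9.png",c["color"][:,:,::-1])
print("amber",[b for b in blobs(c,(H[...,1]>140)&(H[...,2]>40)&(abs(H[...,0]-14)<6),19,100) if b["px"][1]<260])
go(450.4,-84.7,150,-.25)
```

```text
amber [{'px': [251, 204], 'c': (490.6, -257.6), 'yaw': -1.509, 'L': 29.7, 'W': 18.1}, {'px': [252, 163], 'c': (449.9, -259.7), 'yaw': -1.509, 'L': 29.6, 'W': 15.0}]
turn 17.8 shift 64.7 165.4 dz 10.9 pos [ 472.2 -261.   160.9] yaw -3.081 open 0.58 grip 0.0
```

Emit:
carry_out([
  [0, 0, 0, 6, 0.4],
  [0, 0, 0, 6, 0.4],
  [0, 0, 0, 5.8, 0.4],
  [13, 33, 0, 0, 0.4],
  [13, 33, 0, 0, 0.4],
  [13, 33, 0, 0, 0.4],
  [13, 33, 0, 0, 0.4],
  [13, 33, 0, 0, 0.4],
  [0, 0, 0, 0, 0.4],
  [0, 0, 0, 0, 0.4],
])

```text
t: 21.8
eef_pos: [448.9, -83.9, 155.6]
tcp_rot: [-3.142, 0.001, 2.893]
ft_force: [-0.5, -0.7, -0.5]
opening: 0.601
grip_force: 0.0
```

Run:
```python
from h import *
go(450.4,-84.7,12,-.25)
c=wrist(); cv2.imwrite("pics/w10.png",cv2.resize(c["color"],(800,600))[:,:,::-1])
```

```text
turn 0.1 shift -1.6 -0.4 dz 143.6 pos [448.9 -83.9 155.6] yaw 2.893 open 0.60 grip 0.0
```

View pics/w10.png

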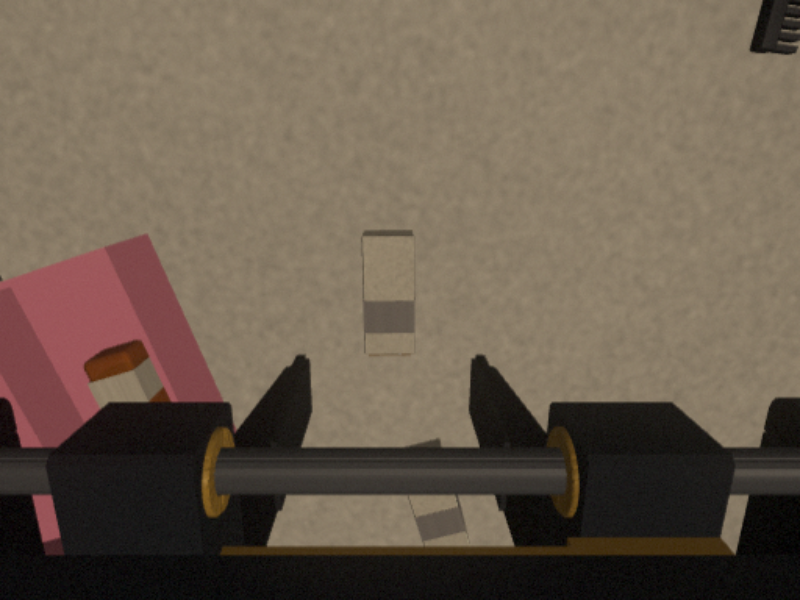

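Carton B is centred at (388,295) and aligned with the gripper; the bottle lies in its row at (125,370). Grasp.

Emit:
carry_out([
  [-1, 0, 45, 0, 0.4],
  [0, 0, 45, 0, 0.4],
  [0, 0, 35, 0, 0.4],
  [0, 0, 18, 0, 0.4],
  [0, 0, 0, 0, 0.4],
  [0, 0, 0, 0, 1],
  [0, 0, 0, 0, 1],
  [0, 0, 0, 0, 1],
  [0, 0, 0, 0, 1],
  [0, 0, 0, 0, 1],
  [0, 0, 0, 0, 1],
])

```text
t: 22.95
eef_pos: [450.0, -84.6, 12.8]
tcp_rot: [-3.142, 0.001, 2.892]
ft_force: [-1.4, -2.3, 6.1]
opening: 0.311
grip_force: 30.0
```

Emit:
carry_out([
  [0, 0, -20, 0, 1],
  [0, 0, -35, 0, 1],
  [0, 0, -35, 0, 1],
  [0, 0, -35, 0, 1],
  [0, 0, -10, 0, 1],
  [0, 0, 0, 0, 1],
])

```text
t: 23.55
eef_pos: [450.1, -84.5, 148.3]
tcp_rot: [-3.141, 0.003, 2.892]
ft_force: [0.4, -0.2, -0.4]
opening: 0.313
grip_force: 30.0
```

Run:
```python
from h import *
a=np.array([np.cos(.063),np.sin(.063)]); n=np.array([-a[1],a[0]])
O=np.array([481,-307])
for d in(42,-42):
  p=O-47*n+d*a; print(p.round(1)); go(*p,110,.063)
```

```text
[ 525.9 -351.3]
turn -17.9 shift -58.8 -271.0 dz 38.3 pos [450.1 -84.5 148.3] yaw 2.892 open 0.31 grip 30.0
[ 442.  -356.6]
turn -17.9 shift 25.2 -271.0 dz 38.3 pos [450.1 -84.5 148.3] yaw 2.892 open 0.31 grip 30.0
```

Emit:
carry_out([
  [0, 0, 0, -6, 1],
  [0, 0, 0, -6, 1],
  [0, 0, 0, -5.9, 1],
  [-3, -38, 0, 0, 1],
  [-3, -38, 0, 0, 1],
  [-7, -39, 0, 0, 1],
  [-10, -39, 0, 0, 1],
  [-10, -39, 0, 0, 1],
  [-10, -39, 10, 0, 1],
  [-12, -39, 15, 0, 1],
  [0, 0, 13, 0, 1],
  [0, 0, 0, 0, 1],
])

```text
t: 24.75
eef_pos: [520.0, -350.8, 105.0]
tcp_rot: [3.137, -0.005, -3.08]
ft_force: [0.4, 0.2, -1.5]
opening: 0.313
grip_force: 30.0
```

Run:
```python
from h import *
go(522,-351.5,19,.063)
c=wrist(); cv2.imwrite("pics/w11.png",c["color"][:,:,::-1])
```

```text
turn -0.1 shift -2.0 -0.8 dz 86.0 pos [ 520.  -350.8  105. ] yaw -3.080 open 0.31 grip 30.0
```

View pics/w11.png

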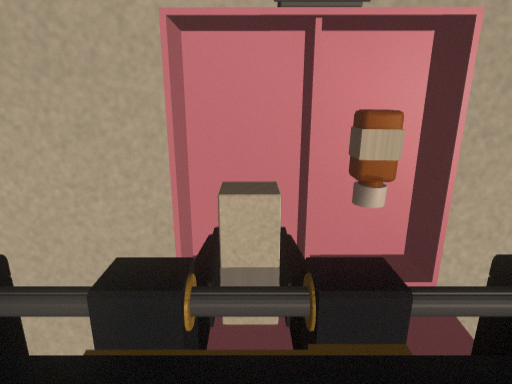

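Carton B (250,255) hangs over the right row, between the wall (180) and the divider (305). Lower and release.

Emit:
carry_out([
  [-2, -2, 25, 0, 1],
  [0, 0, 25, 0, 1],
  [0, 0, 25, 0, 1],
  [0, 0, 9, 0, 1],
  [0, 0, 0, 0, 1],
  [0, 0, 0, 0, 0.55],
  [0, 0, 0, 0, 0.55],
  [0, 0, 0, 0, 0.55],
  [0, 0, -30, 0, 0.55],
  [0, 0, -40, 0, 0.55],
  [0, 0, -40, 0, 0.45],
  [0, 0, -20, 0, 0.4],
])

```text
t: 26.0
eef_pos: [524.4, -353.9, 159.5]
tcp_rot: [-3.138, 0.004, -3.079]
ft_force: [0.4, -0.5, -1.1]
opening: 0.559
grip_force: 0.0
```

Run:
```python
from h import *
go(598.4,-90.1,150,.02)
c=env.read_camera("top"); cv2.imwrite("pics/top4.png",cv2.resize(c["color"],(800,600))[:,:,::-1])
```

```text
turn 2.4 shift -79.3 262.3 dz 9.5 pos [ 524.4 -353.9  159.5] yaw -3.079 open 0.56 grip 0.0
```

View pics/top4.png

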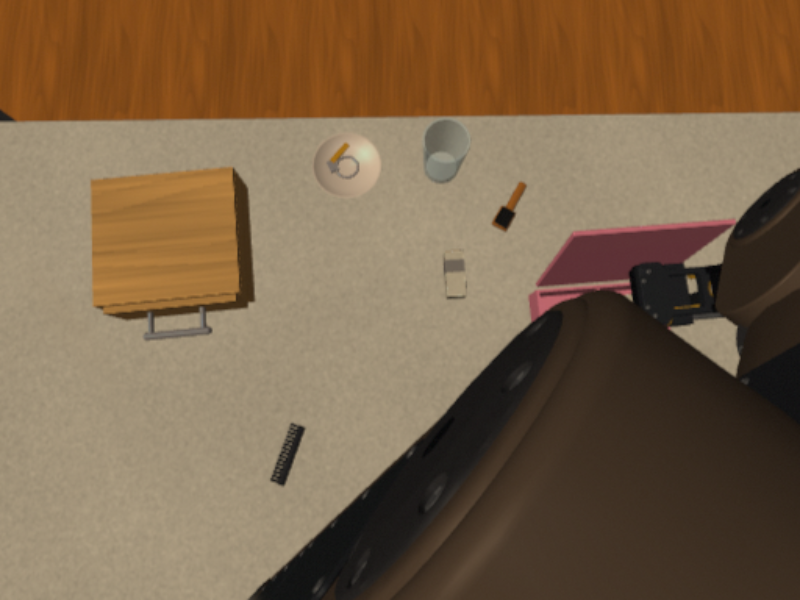

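Top view: the drawer is shut (front at row 305), and carton A is still at (455,273). Next, carton A: first along y past the lid, then ahead.

Emit:
carry_out([
  [0, 0, 0, 2.4, 0.4],
  [0, 37, 0, 0, 0.4],
  [0, 38, 0, 0, 0.4],
  [0, 38, 0, 0, 0.4],
  [0, 38, 0, 0, 0.4],
  [0, 37, 0, 0, 0.4],
  [0, 37, 0, 0, 0.4],
  [0, 37, 0, 0, 0.4],
  [-26, 0, 0, 0, 0.4],
  [-27, 0, 0, 0, 0.4],
  [-26, 0, 0, 0, 0.4],
  [0, 0, 0, 0, 0.4],
])

```text
t: 27.25
eef_pos: [599.4, -89.6, 155.2]
tcp_rot: [-3.141, 0.002, -3.12]
ft_force: [-0.2, -0.2, -0.9]
opening: 0.602
grip_force: 0.0
```

Run:
```python
from h import *
go(598.4,-90.1,12,.02)
c=wrist(); H=hsv(c); cv2.imwrite("pics/w12.png",c["color"][:,:,::-1])
P=proj(c,[[598.4+dx,-90.1+dy,26] for dx in(-36,0,36) for dy in(-15,15)]).round(); print(P.tolist())
v=cv2.GaussianBlur(c["color"],(5,5),0).astype(int)
u0,u1=int(P[:,0].min()),int(P[:,0].max())
for r in (160,170,180,190,200): print(r,v[r,u0-20:u1+22:3].sum(1).tolist())
m=(H[...,1]<45)&(H[...,2]>60); print("band",[b for b in blobs(c,cv2.morphologyEx(m.astype(np.uint8),cv2.MORPH_OPEN,np.ones((5,5))),26,150) if b["px"][1]<250])
print(H[165:215:6,249].tolist())
```

```text
turn 0.1 shift 1.0 -0.5 dz 143.2 pos [599.4 -89.6 155.2] yaw -3.120 open 0.60 grip 0.0
[[232.0, 148.0], [267.0, 149.0], [232.0, 188.0], [265.0, 188.0], [232.0, 225.0], [264.0, 225.0]]
160 [378, 378, 377, 380, 379, 376, 350, 373, 381, 382, 381, 378, 378, 378, 377, 371, 370, 390, 388, 379, 372, 373, 374, 373, 376, 373]
170 [379, 376, 376, 369, 371, 369, 353, 370, 372, 372, 383, 381, 375, 374, 371, 375, 371, 377, 379, 374, 368, 360, 367, 374, 374, 368]
180 [377, 382, 392, 384, 371, 363, 357, 346, 382, 368, 374, 376, 371, 372, 379, 375, 367, 387, 367, 368, 364, 362, 371, 375, 373, 373]
190 [377, 386, 385, 371, 362, 374, 369, 323, 336, 339, 336, 313, 320, 327, 331, 335, 330, 325, 360, 374, 376, 371, 373, 373, 371, 365]
200 [380, 380, 367, 367, 369, 365, 369, 274, 255, 257, 262, 258, 256, 259, 261, 262, 260, 270, 357, 378, 376, 368, 376, 382, 373, 380]
band []
[[18, 70, 142], [18, 66, 143], [18, 69, 141], [18, 69, 145], [19, 69, 141], [15, 63, 97], [19, 56, 96], [15, 53, 96], [18, 70, 142]]
```

The dark band spans columns 232–265 at row 200, just where predicted, so carton A is in place. Grasp.

Emit:
carry_out([
  [1, -0.5, 45, 0, 0.4],
  [0, 0, 45, 0, 0.4],
  [0, 0, 35, 0, 0.4],
  [0, 0, 18, 0, 0.4],
  [0, 0, 0, 0, 0.4],
  [0, 0, 0, 0, 1],
  [0, 0, 0, 0, 1],
  [0, 0, 0, 0, 1],
  [0, 0, 0, 0, 1],
  [0, 0, 0, 0, 1],
  [0, 0, 0, 0, 1],
])

```text
t: 28.4
eef_pos: [596.3, -90.3, 12.9]
tcp_rot: [-3.141, 0.001, -3.121]
ft_force: [-1.1, -0.6, 5.8]
opening: 0.313
grip_force: 30.0
```

Emit:
carry_out([
  [0, 0, -20, 0, 1],
  [0, 0, -35, 0, 1],
  [0, 0, -35, 0, 1],
  [0, 0, -35, 0, 1],
  [0, 0, -10, 0, 1],
  [0, 0, 0, 0, 1],
])

```text
t: 29.0
eef_pos: [596.7, -90.3, 148.6]
tcp_rot: [-3.141, 0.003, -3.121]
ft_force: [-0.5, 0.8, -1.2]
opening: 0.313
grip_force: 30.0
```

Run:
```python
from h import *
go(442,-357,110,.063)
```

```text
turn -2.4 shift 171.1 -256.4 dz 38.6 pos [596.7 -90.3 148.6] yaw -3.121 open 0.31 grip 30.0
```

Emit:
carry_out([
  [0, 0, 0, -2.4, 1],
  [37, 0, 0, 0, 1],
  [37, -5, 0, 0, 1],
  [37, -20, 0, 0, 1],
  [30, -30, 0, 0, 1],
  [30, -33, 0, 0, 1],
  [0, -42, 0, 0, 1],
  [0, -42, 0, 0, 1],
  [0, -42, 0, 0, 1],
  [0, -42, 15, 0, 1],
  [0, 0, 20, 0, 1],
  [0, 0, 0, 0, 1],
])

```text
t: 30.2
eef_pos: [439.8, -355.9, 108.3]
tcp_rot: [3.136, -0.004, -3.081]
ft_force: [0.1, -0.1, -0.3]
opening: 0.31
grip_force: 30.0
```

Run:
```python
from h import *
go(442,-357,18.5,.063)
c=wrist(); H=hsv(c)
# pink extent along the near part of the organizer, and carton columns
for r in(60,110,150): 
  m=(H[r,:,0]>170)&(H[r,:,1]>90); k=np.flatnonzero(m); print(r,k.min(),k.max(),"gaps",[ (int(a),int(b)) for a,b in zip(k[:-1],k[1:]) if b-a>3])
cv2.imwrite("pics/w13.png",c["color"][:,:,::-1])
```

```text
turn -0.1 shift -2.1 -1.2 dz 89.8 pos [ 439.8 -355.9  108.3] yaw -3.081 open 0.31 grip 30.0Traceback (most recent call last):
  File "<stdin>", line 6, in <module>
    return umr_minimum(a, axis, None, out, keepdims, initial, where)
ValueError: zero-size array to reduction operation minimum which has no identity
```

Emit:
carry_out([
  [0, -1, 25, 0, 1],
  [0, 0, 25, 0, 1],
  [0, 0, 25, 0, 1],
  [0, 0, 13.5, 0, 1],
  [0, 0, 0, 0, 1],
  [0, 0, 0, 0, 0.55],
  [0, 0, 0, 0, 0.55],
  [0, 0, 0, 0, 0.55],
  [0, 0, -30, 0, 0.55],
  [0, 0, -40, 0, 0.55],
  [0, 0, -40, 0, 0.55],
  [0, 0, -30, 0, 0.55],
])

```text
t: 31.45
eef_pos: [441.8, -357.7, 166.9]
tcp_rot: [-3.14, 0.002, -3.079]
ft_force: [0.1, -0.5, -1.1]
opening: 0.447
grip_force: 0.0
```

Run:
```python
from h import *
c=wrist(); H=hsv(c); s=env.state(); print(s["eef_pos"].round(1),s["opening"].round(2))
cv2.imwrite("pics/w14.png",c["color"][:,:,::-1])
m=(H[...,0]<30)&(H[...,1]<100)&(H[...,2]>70); m[250:]=0
for b in blobs(c,cv2.morphologyEx(m.astype(np.uint8),cv2.MORPH_OPEN,np.ones((5,5))),30,150): print(b)
# predicted carton corners
a=np.array([np.cos(.063),np.sin(.063)]);n=np.array([-a[1],a[0]])
S=cv2.cvtColor(c["color"],cv2.COLOR_RGB2HSV)
for d in(-60,-42,-20,20,42):
  p=np.array([481,-307])-47*n+d*a; q=proj(c,[[*p,30]])[0].round().astype(int); print("right row",d,q,H[q[1],q[0]] if q[1]<384 else None)
for d in(-20,0,10,40,60):
  p=np.array([481,-307])+47*n+d*a; q=proj(c,[[*p,30]])[0].round().astype(int); print("left row",d,q,H[q[1],q[0]] if q[1]<384 else None)
```

```text
Traceback (most recent call last):
AttributeError: 'float' object has no attribute 'round'
```

Run:
```python
from h import *
c=wrist(); H=hsv(c); s=env.state(); print(s["eef_pos"].round(1),round(s["opening"],2))
cv2.imwrite("pics/w14.png",c["color"][:,:,::-1])
m=(H[...,0]<30)&(H[...,1]<100)&(H[...,2]>70); m[250:]=0
for b in blobs(c,cv2.morphologyEx(m.astype(np.uint8),cv2.MORPH_OPEN,np.ones((5,5))),30,150): print(b)
a=np.array([np.cos(.063),np.sin(.063)]);n=np.array([-a[1],a[0]])
for nm,sg,D in(("right",-47,(-60,-42,-20,0,20)),("left",47,(-30,-10,10,40,60))):
 for d in D:
  p=np.array([481,-307])+sg*n+d*a; q=proj(c,[[*p,30]])[0].round().astype(int); print(nm,d,q,H[q[1],q[0]] if q[1]<384 else None)
t=cv2.imread("pics/top0.png"); ct=env.read_camera("top")
L=cast(ct,np.array([(575,233),(735,221)])/1.5625,238)[:,:2]; print("lid tip L R",L.round(1).tolist())
rel=(L-[481,-307]); print("in org frame",(rel@a).round(1),(rel@n).round(1))
C=cast(ct,np.array([(628,446),(655,444),(600,412),(636,412)])/1.5625,[118,118,50,50])[:,:2]-[481,-307]; print("clamp tip/hinge in org",(C@a).round(1),(C@n).round(1))
```

```text
[ 442.8 -358.6  168.5] 0.45
{'px': [349, 214], 'c': (465.6, -262.4), 'yaw': -1.541, 'L': 37.5, 'W': 23.3}
{'px': [252, 198], 'c': (457.0, -355.9), 'yaw': 0.039, 'L': 104.4, 'W': 32.0}
{'px': [263, 118], 'c': (397.9, -357.8), 'yaw': -1.505, 'L': 510.9, 'W': 221.9}
right -60 [253 166] [ 17  69 169]
right -42 [252 184] [ 18  69 167]
right -20 [252 206] [ 13  56 110]
right 0 [252 226] [16 72 81]
right 20 [252 245] [ 18  69 166]
left -30 [351 197] [ 12 201 114]
left -10 [349 216] [ 17  70 171]
left 10 [348 236] [ 11 204 100]
left 40 [345 263] [  4 155  28]
left 60 [344 280] [  8 128  24]
lid tip L R [[597.8, -206.3], [609.8, -395.8]]
in org frame [122.9 122.9] [ 93.1 -96.7]
clamp tip/hinge in org [-137.1 -137.4  -95.3  -99.4] [ 17.4 -18.5  22.9 -29.2]
```

All the medicines are in: bottle pixels in the left row, two cartons with a gap between them in the right row. The lid tip is at organizer x≈123, so about 1.73 rad. Move over the lid to behind it, with the fingers closed.

Emit:
carry_out([
  [0, 0, -38, 0, 1],
  [0, 10, -38, 0, 1],
  [0, 20, -36, 0, 1],
  [-35, 19, 0, 0, 1],
  [-40, 0, 0, 0, 1],
  [-42, 0, 0, 0, 1],
  [-42, 0, 0, 0, 1],
  [-42, 0, 0, 0, 1],
  [0, 0, 0, 0, 1],
  [0, 0, 0, 0, 1],
])

```text
t: 32.6
eef_pos: [639.2, -295.5, 273.7]
tcp_rot: [3.14, -0.002, -3.078]
ft_force: [-0.4, -1.0, -0.0]
opening: 0.008
grip_force: 0.0
```

```bash
cat >> h.py <<'E'
O=np.array([481,-307]);A=np.array([np.cos(.063),np.sin(.063)]);N=np.array([-A[1],A[0]])
def org():
    s=env.state(); r=s["eef_pos"][:2]-O; return (r@A).round(1),(r@N).round(1),s["eef_pos"][2].round(1),s["tcp_rot"].round(3)
def lid():
    "lid tip edge height seen by the scene camera: pink top row"
    pass
E
python3 - <<'E'
from h import *
print(org())
x,_,z,_=org()
P=[(x,z),(160,223)]
for i,th in enumerate(np.linspace(1.73,-.03,25)):
    r=165-15*i/24; P.append((93-r*np.cos(th)+8*np.sin(th)+10,50+r*np.sin(th)+8*np.cos(th)+8))
P=np.round(P,1); d=np.diff(P,axis=0); print([(float(p[0]),float(p[1]),float(-a.round(1)),float(-b.round(1))) for p,(a,b) in zip(P[1:],d)])
E
```

```text
(np.float64(158.6), np.float64(1.5), np.float64(273.7), array([ 3.140e+00, -2.000e-03, -3.078e+00]))
[(160.0, 223.0, -1.4, 50.7), (137.1, 219.6, 22.9, 3.4), (125.1, 221.1, 12.0, -1.5), (113.1, 221.6, 12.0, -0.5), (101.1, 221.3, 12.0, 0.3), (89.2, 220.1, 11.9, 1.2), (77.5, 218.1, 11.7, 2.0), (66.0, 215.2, 11.5, 2.9), (54.8, 211.4, 11.2, 3.8), (44.0, 206.9, 10.8, 4.5), (33.5, 201.6, 10.5, 5.3), (23.5, 195.6, 10.0, 6.0), (14.0, 188.9, 9.5, 6.7), (5.1, 181.6, 8.9, 7.3), (-3.3, 173.7, 8.4, 7.9), (-11.0, 165.2, 7.7, 8.5), (-18.0, 156.1, 7.0, 9.1), (-24.4, 146.7, 6.4, 9.4), (-30.0, 136.8, 5.6, 9.9), (-34.8, 126.6, 4.8, 10.2), (-38.9, 116.1, 4.1, 10.5), (-42.2, 105.4, 3.3, 10.7), (-44.6, 94.5, 2.4, 10.9), (-46.3, 83.6, 1.7, 10.9), (-47.1, 72.5, 0.8, 11.1), (-47.2, 61.5, 0.1, 11.0)]
```

Emit:
carry_out([
  [0, 0, 25, 0, 1],
  [0, 0, 26, 0, 1],
  [0, 0, 0, 0, 1],
  [11, 0, 2, 0, 1],
  [11, 0, 1, 0, 1],
  [12, 0, -1, 0, 1],
  [12, 0, -1, 0, 1],
  [12, 0, 0, 0, 1],
  [12, 0, 1, 0, 1],
  [12, 0, 2, 0, 1],
  [11, 0, 3, 0, 1],
  [11, 0, 4, 0, 1],
])

```text
t: 33.8
eef_pos: [534.4, -302.5, 213.5]
tcp_rot: [3.142, 0.0, -3.079]
ft_force: [1.0, -0.2, 0.9]
opening: 0.006
grip_force: 0.6
```

Run:
```python
from h import *
print(org(), env.state()["ft_force"].round(1))
c=env.read_camera("scene"); H=hsv(c); cv2.imwrite("pics/s1.png",c["color"][:,:,::-1])
a=hsv({"color":cv2.imread("pics/scene0.png")[:,:,::-1]})
for h in(a,H):
  m=((h[...,0]>170)&(h[...,1]>80)); ys,xs=np.nonzero(m); print(len(ys),ys.min(),xs.min(),xs.max())
```

```text
(np.float64(53.6), np.float64(1.1), np.float64(213.5), array([ 3.142,  0.   , -3.079])) [ 1.  -0.2  0.9]
4543 84 133 394
4861 13 150 346
```

Contact at about 1 N; the lid is following. Continue the arc.

Emit:
carry_out([
  [10, 0, 6, 0, 1],
  [10, 0, 6, 0, 1],
  [10, 0, 6, 0, 1],
  [9.5, 0, 7, 0, 1],
  [9, 0, 7.5, 0, 1],
  [8.5, 0, 8, 0, 1],
  [7.5, 0, 8.5, 0, 1],
  [7, 0, 9, 0, 1],
  [6.5, 0, 9.5, 0, 1],
  [5.5, 0, 10, 0, 1],
  [5, 0, 10, 0, 1],
  [4, 0, 10.5, 0, 1],
])

```text
t: 35.05
eef_pos: [442.6, -308.3, 114.9]
tcp_rot: [3.141, -0.0, -3.079]
ft_force: [0.3, 0.5, 0.2]
opening: 0.001
grip_force: 0.4
```

```bash
python3 -c "
from h import *
print(org(), env.state()['ft_force'].round(1))"
```

```text
(np.float64(-38.4), np.float64(1.1), np.float64(114.9), array([ 3.141, -0.   , -3.079])) [0.3 0.5 0.2]
```

Emit:
carry_out([
  [3, 0, 11, 0, 1],
  [2.5, 0, 11, 0, 1],
  [1.5, 0, 11, 0, 1],
  [1, 0, 8, 0, 1],
  [0, 0, 5, 0, 1],
  [0, 0, 2, 0, 1],
  [0, 0, 0, 0, 1],
])

```text
t: 35.75
eef_pos: [435.2, -308.7, 67.6]
tcp_rot: [3.141, 0.0, -3.079]
ft_force: [-0.3, 1.2, -0.4]
opening: 0.008
grip_force: 0.0
```

Emit:
carry_out([
  [0, 0, 2, 0, 1],
  [0, 0, 1, 0, 1],
  [0, 0, 1, 0, 1],
])

```text
t: 36.05
eef_pos: [435.5, -309.0, 65.7]
tcp_rot: [-3.14, 0.001, -3.079]
ft_force: [-6.9, 5.3, 36.6]
opening: 0.005
grip_force: 18.0
```

36 N at z 65.7 (tips at 58 mm): the lid is fully down. Lift and go behind the clamp.

Emit:
carry_out([
  [0, 0, -20, 0, 1],
  [0, 0, -40, 0, 1],
  [0, 0, -40, 0, 1],
  [30, 0, 0, 0, 1],
  [33, 0, 0, 0, 1],
  [33, 0, 0, 0, 1],
  [33, 0, 0, 0, 1],
  [0, 0, 0, 0, 1],
  [0, 0, 0, 0, 1],
])

```text
t: 36.95
eef_pos: [306.3, -317.3, 164.2]
tcp_rot: [-3.141, 0.001, -3.081]
ft_force: [0.1, 0.3, -0.6]
opening: 0.005
grip_force: 0.0
```

Run:
```python
from h import *
print(org(), env.state()["ft_force"].round(1))
x,_,z,_=org()
P=[(x,z),(-172,105)]
for i,th in enumerate(np.linspace(2.1,-.04,16)):
    r=60; P.append((-99+r*np.cos(th)-17*np.sin(th)-10,50+r*np.sin(th)+17*np.cos(th)+8))
P=np.round(P,1); d=np.diff(P,axis=0); print([(float(p[0]),float(p[1]),float(-a.round(1)),float(-b.round(1))) for p,(a,b) in zip(P[1:],d)])
c=env.read_camera("top"); H=hsv(c); cv2.imwrite("pics/top5.png",c["color"][:,:,::-1])
m=(H[...,0]>170)&(H[...,1]>80); m[:,:330]=0
print([b for b in blobs(c,m,58,200)])
```

```text
(np.float64(-175.0), np.float64(0.7), np.float64(164.2), array([-3.141e+00,  1.000e-03, -3.081e+00])) [ 0.1  0.3 -0.6]
[(-172.0, 105.0, -3.0, 59.2), (-154.0, 101.2, -18.0, 3.8), (-147.4, 107.2, -6.6, -6.0), (-140.0, 112.1, -7.4, -4.9), (-132.0, 116.0, -8.0, -3.9), (-123.5, 118.7, -8.5, -2.7), (-114.7, 120.1, -8.8, -1.4), (-105.8, 120.3, -8.9, -0.2), (-97.0, 119.2, -8.8, 1.1), (-88.4, 116.9, -8.6, 2.3), (-80.3, 113.4, -8.1, 3.5), (-72.7, 108.7, -7.6, 4.7), (-65.9, 103.0, -6.8, 5.7), (-59.9, 96.4, -6.0, 6.6), (-54.9, 89.1, -5.0, 7.3), (-51.1, 81.1, -3.8, 8.0), (-48.4, 72.6, -2.7, 8.5)]
[{'px': [388, 223], 'c': (477.7, -301.4), 'yaw': -1.506, 'L': 205.0, 'W': 186.0}]
```

Emit:
carry_out([
  [0, 0, 30, 0, 1],
  [0, 0, 32, 0, 1],
  [0, 0, 0, 0, 1],
  [-9, 0, 0, 0, 1],
  [-9, 0, 0, 0, 1],
  [-7, 0, -5, 0, 1],
  [-8, 0, -5, 0, 1],
  [-8, 0, -4, 0, 1],
  [-8.5, 0, -3, 0, 1],
  [-9, 0, -1.5, 0, 1],
  [-9, 0, 0, 0, 1],
  [-9, 0, 1, 0, 1],
])

```text
t: 38.2
eef_pos: [383.4, -312.0, 119.2]
tcp_rot: [3.141, -0.0, -3.079]
ft_force: [-1.7, -0.6, 0.9]
opening: 0.01
grip_force: 0.4
```

```bash
python3 -c "
from h import *
print(org(), env.state()['ft_force'].round(1))"
```

```text
(np.float64(-97.7), np.float64(1.2), np.float64(119.2), array([ 3.141, -0.   , -3.079])) [-1.7 -0.6  0.9]
```

Contact, and on the planned arc. Continue down.

Emit:
carry_out([
  [-8.5, 0, 3, 0, 1],
  [-8, 0, 4, 0, 1],
  [-7.5, 0, 5, 0, 1],
  [-7, 0, 6, 0, 1],
  [-6, 0, 7, 0, 1],
  [-5, 0, 7.5, 0, 1],
  [-4, 0, 8, 0, 1],
  [-2.5, 0, 7, 0, 1],
  [0, 0, 0, 0, 1],
])

```text
t: 39.1
eef_pos: [430.6, -309.2, 73.5]
tcp_rot: [-3.141, -0.001, -3.078]
ft_force: [-12.8, 3.2, 40.0]
opening: 0.008
grip_force: 19.7
```

Emit:
carry_out([
  [0, 0, 1, 0, 1],
  [0, 0, 1, 0, 1],
])

```text
t: 39.3
eef_pos: [430.8, -309.3, 72.8]
tcp_rot: [-3.14, 0.001, -3.079]
ft_force: [-14.3, 7.0, 60.0]
opening: 0.004
grip_force: 29.7
```

Clamp at its stop. Lift clear and check.

Emit:
carry_out([
  [0, 0, -10, 0, 1],
  [0, 0, -40, 0, 1],
  [0, 0, -45, 0, 1],
  [0, 0, -45, 0, 1],
  [0, 45, 0, 0, 1],
  [0, 45, 0, 0, 1],
  [0, 45, 0, 0, 1],
  [0, 45, 0, 0, 1],
  [0, 45, 0, 0, 1],
  [0, 45, 0, 0, 1],
  [0, 0, 0, 0, 1],
])

```text
t: 40.4
eef_pos: [413.3, -35.7, 209.6]
tcp_rot: [3.141, -0.0, -3.075]
ft_force: [-0.1, -0.6, -1.5]
opening: 0.006
grip_force: 0.0
```

Run:
```python
from h import *
c=env.read_camera("top"); H=hsv(c); s=env.state(); print(s["t"],s["eef_pos"].round(),s["ft_force"].round(1))
m=(H[...,2]<75)&(H[...,1]<90); m[:,:375]=0; m[:150]=0
for b in blobs(c,cv2.morphologyEx(m.astype(np.uint8),cv2.MORPH_OPEN,np.ones((3,3))),66,60):
    r=np.array(b["c"])-O; print(b,"org",(r@A).round(1),(r@N).round(1))
m=(H[...,0]>170)&(H[...,1]>80); m[:,:330]=0
for b in blobs(c,m,58,200): r=np.array(b["c"])-O; print(b,"org",(r@A).round(1),(r@N).round(1))
# unchanged regions: drawer handle / dish / tumbler
t=cv2.imread("pics/top4.png"); t=cv2.resize(t,(512,384)); d=cv2.absdiff(c["color"][:,:,::-1].copy(),t).max(2)
for n,(u0,u1,v0,v1) in dict(dish=(195,250,80,130),tumbler=(265,305,70,120),drawer=(55,165,105,225)).items(): print(n,(d[v0:v1,u0:u1]>40).sum())
```

```text
40.45 [414. -38. 210.] [ 0.4 -0.7 -0.3]
{'px': [391, 223], 'c': (477.6, -301.3), 'yaw': -1.505, 'L': 204.7, 'W': 185.8} org -3.0 5.9
dish 0
tumbler 0
drawer 0
```

Run:
```python
from h import *
c=env.read_camera("top"); H=hsv(c)
for d in(-150,-135,-120,-105,-95,-85,-70,-55,-40,-30,-20,-7,20,60):
    q=proj(c,[[*(O+d*A),66]])[0].round().astype(int); print(d,q,H[q[1],q[0]].tolist(), end="; ")
# grey = low saturation region near the lid's near edge
m=(H[...,1]<60)&(H[...,2]<125); m[:,:370]=0; m[:200]=0; m[300:]=0; m[:,430:]=0
print([ (b,((np.array(b["c"])-O)@A).round(1)) for b in blobs(c,m,66,60)])
```

```text
-150 [401 288] [19, 64, 148]; -135 [400 281] [19, 65, 146]; -120 [399 275] [19, 64, 152]; -105 [398 268] [20, 53, 86]; -95 [397 263] [18, 40, 76]; -85 [396 258] [20, 40, 76]; -70 [395 252] [20, 40, 76]; -55 [394 245] [22, 38, 74]; -40 [393 238] [20, 41, 75]; -30 [393 234] [3, 81, 95]; -20 [392 229] [177, 118, 175]; -7 [391 223] [178, 117, 174]; 20 [390 212] [178, 117, 175]; 60 [387 194] [178, 117, 174]; [({'px': [395, 253], 'c': (411.5, -306.7), 'yaw': 0.064, 'L': 75.1, 'W': 58.6}, np.float64(-69.3))]
```

Grey now spans organizer x from -105 to -30 over the pink lid: the clamp is flat and the lid is shut. The drawer, dish and tumbler are unchanged. Hand in.

```bash
python3 -c "
from cell import env
print(env.job_done())"
```

```text
the job is handed in; nothing more can be done
None
```

I handed the job in at about 40 s, with no verdict shown: bottle in the left row, both cartons in the right, lid shut, clamp folded flat over it, and drawer pushed shut with the larger brush and comb inside (contents not visible after closing); tumbler and dish unmoved in the last camera check.

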